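# Draw a loaded tube rack out of the rack reader and hold it up level

## Task

The blue tube rack has been scanned and its rear end still stands in the white rack reader, under the hood and under the lane's hold-down lips. Take it by its upright handle, draw it along the lane into the open front bay until it meets the front stop, then lift it straight up over the bay until its foot is about 12 cm above the lane, tubes and all. Hold it there level and still for two seconds, and finish still holding it in the air; keep it level all the way, keep the three tubes seated, and leave the other things on the bench where they are.

Things in the scene. Friction and masses are not known exactly. Their poses are not given: they have to be found in the camera images.
- reader: Off-white rack reader, fixed to the bench, may stand turned. Origin on the bench top under the lane's centre line; x along the lane, +x to the hood (rear), -x to the open front bay; z up. Base 300 x 116 mm (x -165 to +135 mm). Lane bed 14 mm above the bench; slick, so the rack slides easily; side guides 54 mm apart, 11 mm high, along all of it (2 mm play each side of the rack's foot).
- reader_lips (a point): Front end of the two dark hold-down lips, on the lane's centre line: reader x +10 mm, 11 mm above the bed. The lips run from here to the rear, 37 mm apart, over the flanges of the rack's foot, so the rack cannot rise while any of its foot is behind this point.
- reader_hood (a point): Middle of the lower front edge of the hood, reader x +47 mm, 134 mm above the bench. The hood reaches from here to x +135 mm, is 116 mm wide, and its top is 158 mm above the bench.
- reader_stop (a point): Middle of the top of the black front stop's rear face: reader x -155 mm, 13 mm above the bed. The rack's front end meets this face when fully drawn out.
- reader_bay (a point): Point on the lane bed where the rack's origin lies when the rack stands in the open bay: 74 mm in front (-x) of the reader's origin, 14 mm above the bench, 3 mm short of touching the front stop. There the rack's rear end is 6 mm clear of the lips.
- rack: Blue tube rack standing on the lane bed, about 0.22 kg (up to a third more or less) without tubes. Origin at the centre of its underside; x along its length and along reader +x, z up. Foot 156 x 50 x 7 mm; body 32 mm wide, 60 mm high; tube tops 107 mm above the underside. At the start its origin is at reader x -5 to +20 mm, so it is drawn 69 to 97 mm along reader -x.
- rack_grip (a point): Middle of the rack's handle grip, 168 mm above the rack's underside on its vertical centre line; axes as the rack's. The grip is a grey upright block 34 mm long (rack x) and 16 mm thick (rack y), 144 to 190 mm above the underside, with flat sides to pinch across rack y; the stem below it is 22 x 10 mm.
- tube_a: Glass test tube, 19 mm across and 100 mm long, 21 g, standing loosely in a hole of the rack -60 mm along rack x from its middle; origin at the middle of its bottom, 7 mm above the rack's underside when seated; z up along the tube.
- tube_b: Glass test tube, 19 mm across and 100 mm long, 21 g, standing loosely in a hole of the rack +32 mm along rack x from its middle; origin at the middle of its bottom, 7 mm above the rack's underside when seated; z up along the tube.
- tube_c: Glass test tube, 19 mm across and 100 mm long, 21 g, standing loosely in a hole of the rack +60 mm along rack x from its middle; origin at the middle of its bottom, 7 mm above the rack's underside when seated; z up along the tube.
- petri_a: Origin at the centre of its underside: a closed white petri dish, 91 mm across and 16 mm high, on the bench; bystander.
- slide_case: Origin at the centre of its underside: a dark closed slide box, 46 x 107 x 34 mm, on the bench; bystander.
- small_beaker: Origin at the centre of its underside: an empty glass beaker, 53 mm across and 64 mm high, on the bench; bystander.
- dropper: Origin at the centre of its underside: an amber dropper bottle with brown bulb, 37 mm across and 102 mm high, on the bench; bystander.
- marker: Origin at the centre of its underside: a white marker pen with black cap, 135 mm long, 16 mm thick, lying on the bench; bystander.
- tape: Origin at the centre of its underside: a roll of masking tape lying flat, 96 mm across and 25 mm high; bystander.

How it is judged:
On the way, in this order (a step that is already met when the one before it is completed fails the run):
1. the rack has been drawn along the lane into the open bay, clear of hood and lips, still standing on the lane (x of rack in the frame of reader below -0.066 m and z of rack in the frame of reader below 0.02 m and horizontal distance between rack and reader_bay below 0.012 m), for 0.1 s.
2. the rack hangs in the fingers over the bay, 80 to 220 mm above the lane, level and still, for one and a half seconds (z of rack in the frame of reader between 0.094 and 0.234 m and contact force between rack and reader below 0.05 N and contact force between rack and the fingers above 1 N and horizontal distance between rack and reader_bay below 0.06 m and linear speed of rack below 0.02 m/s and angular speed of rack below 0.15 rad/s and angle between rack's own z axis and vertical below 0.09 rad), for 1.5 s.
At the end, for the whole second after the job is handed in: The rack hangs in the fingers, underside 80 to 220 mm above the lane bed, within 60 mm horizontally of the bay point, tilted under 5 degrees, still (under 20 mm/s and 0.15 rad/s), not touching the reader; all three tubes seated (within 10 mm) and under 11 degrees from upright (all of step 2 and z of each of tube_a, tube_b, tube_c in the frame of rack below 0.017 m and angle between each of tube_a, tube_b, tube_c's own z axis and vertical below 0.2 rad); the arm keeps its last pose, push and grip.
It fails at once if the rack is tipped by more than 10 degrees (angle between rack's own z axis and vertical above 0.175 rad).
It fails at once if a tube jumps out of its hole (z of any of tube_a, tube_b, tube_c in the frame of rack above 0.035 m).
It fails at once if a bystander is shifted by more than 15 mm (distance of any of petri_a, slide_case, small_beaker, dropper, marker, tape from where it was at the start of the episode above 0.015 m).
It also fails if it takes over 45 s, if anything falls off the work surface, if the arm or the gripper's body presses on something with over 40 N, if the wrist force passes 120 N, or if a joint passes its speed limit or range.

## Robot

A 6-joint arm with a two-finger parallel gripper is mounted at the origin on a cart in front of the work surface, level with it; the furniture and walls round the work are solid. World frame = base frame: x ahead of the robot, y to its left, z up, the work surface at z = 0. Lengths are in m, angles in rad, forces in N, time in s.
With the tool pointing down it reaches from about 0.275 to 0.85 m from the base axis. Payload 19 kg.
Tool frame: the origin (TCP) lies on the centre line of the jaws, within the pads' length; the fingertips stand 11 mm ahead of it and the grasp point (between the pads) lies 8 mm behind it; y points along the fingers, z is the direction in which the jaws open and shut, and the axes are right-handed (so a half turn about y gives the same grasp; the last joint's range is limited). The gripper opens to 85 mm and grips with 20 to 120 N. Pads are 22 mm wide; open, the fingers measure 114 mm over their backs; the gripper's body (76 mm by 85 mm) begins 54 mm behind the grasp point. The pads swing forward as they close: fully open they stand 13 mm farther back than shut.
Start: joints at [-1.248, 0.15, 1.437, -0, 1.554, -0.134], TCP at [0.254, -0.516, 0.219] pointing down, gripper open.
Joint ranges: [-2.8, 2.8], [-0.68, 2.1], [0.12, 2.68], [-1.39, 4.53], [0.16, 2.79], [-2.81, 2.81]. Speed limits (rad/s): [1.89, 1.89, 2.22, 3.01, 3.01, 3.01].

## Interface

Orientations are given as a unit quaternion [w, x, y, z].
In Python, from station import * gives the robot as it stands.
- The arm moves only by the shell command python3 -m crank 'ROWS'. ROWS is JSON, a list of rows, each an object with "hand": the gripper's target within -1 to 1 (fully open at 1, half-way at 0, shut at -1); "offset": the shift along the tool's x, y, z as a fraction of full scale, a list of three; "rotation": the turn, a rotation vector about the tool's x, y, z as a fraction of full scale, a list of three. In form: [{"hand": hand, "offset": [tx, ty, tz], "rotation": [ax, ay, az]}, ...]. A call has 1 to 5 rows; each row is the pose to reach, as a shift and turn from the pose measured when the call began, along the tool's axes at that moment; what a row does not reach only later rows make up. Full scale, the value 1, is 100 cm for a shift and 90 degrees for a turn. A row lasts 1/10 s, in which the tool goes at most 50 mm and 8.59 degrees, less where a joint would pass 70% of its speed; a pose out of reach is approached as far as the arm can. A call with a number of a shift or a turn outside -1 to 1 is refused whole. A call with a gripper value outside its range is refused whole. The fingers move at their own pace and stop on an object; the grip force is fixed at half the most. Time passes only in rows, so rows that repeat a pose let the fingers close. It gives the time, the measured TCP pose, the force and the opening at its end, in the units of the state.
- get_state(): the state, without advancing time (a new reading comes with each control period).
- read_camera(name): name is "scene" or "side" or "wrist"; returns a dict with "frame" (400x640x3 uint8, red, green, blue), "intrinsics" (3x3 intrinsics, pixels), "pose" (4x4, takes a point from camera to world coordinates). Camera axes: x right, y down, z forward; pixel columns grow to the right and rows downward; lengths in m; the calibration is good to about 2 mm. A picture is of the moment at which its call begins. There is no depth.
- sign_off(): hands the job in, once; it reports no verdict.
The state is a dict: "time": time; "joint_positions": joint angles; "qvel": joint speeds; "joint_torque": joint torques, N m; "eef_pos": TCP position; "eef_rot": TCP orientation; "ft_force": force on the tool from outside, world axes, zero at the start; "moment": the same for the moment, N m; "grip_width": opening from 0.0 (shut) to 1.0 (fully open).
Only numpy, scipy, OpenCV 4.12 (cv2) and the standard library are available. Lean on these libraries where they do the work, as an engineer would, in place of code of your own. Each camera call takes 0.05 s, during which the arm holds its last target.

## Working session

There is one attempt and no reset: what is moved stays moved. The work goes in short steps, Python scripts to look and compute and a shell command to move; the robot and the scene stay as the last step left them, time stands still between calls to the robot, and variables do not carry over. Pictures are saved under pics/ and viewed, and the job is handed in when it is done.

```bash
ls; mkdir -p pics; python3 - <<'E'
from station import *
import cv2,numpy as np
s=get_state()
for k,v in s.items(): print(k,np.round(v,4))
for n in ["scene","side","wrist"]:
    c=read_camera(n); cv2.imwrite(f"pics/{n}0.png",c["frame"][:,:,::-1]); print(n,np.round(c["intrinsics"],1).tolist(),np.round(c["pose"],4).tolist())
E
```

```text
pics
time 0.0
joint_positions [-1.248   0.151   1.438  -0.      1.5538 -0.134 ]
qvel [ 0.0017  0.0014  0.0008  0.0003 -0.0003 -0.001 ]
joint_torque [-1.00000e-04 -7.13054e+01 -5.70868e+01 -1.00000e-04  9.00000e-03
 -0.00000e+00]
eef_pos [ 0.2535 -0.5158  0.2183]
eef_rot [ 0.16   -0.1601  0.6892 -0.6883]
ft_force [ 1.0416  0.3544 -0.8877]
moment [ 0.074  -0.0164  0.02  ]
grip_width 1.0015
scene [[409.3, 0.0, 319.6], [0.0, 409.3, 193.5], [0.0, 0.0, 1.0]] [[-0.8912, -0.3021, 0.3383, 0.204], [-0.4535, 0.6042, -0.6552, 0.656], [-0.0065, -0.7374, -0.6754, 0.8238], [0.0, 0.0, 0.0, 1.0]]
side [[384.3, 0.0, 325.8], [0.0, 384.3, 197.1], [0.0, 0.0, 1.0]] [[-0.9416, -0.1241, 0.3131, 0.2882], [-0.3367, 0.3291, -0.8822, 0.7539], [0.0064, -0.9361, -0.3517, 0.4523], [0.0, 0.0, 0.0, 1.0]]
wrist [[307.8, 0.0, 318.5], [0.0, 307.8, 201.3], [0.0, 0.0, 1.0]] [[0.4399, -0.848, -0.2956, 0.329], [-0.898, -0.4164, -0.1418, -0.4789], [-0.0028, 0.3278, -0.9447, 0.3733], [0.0, 0.0, 0.0, 1.0]]
```

View pics/scene0.png

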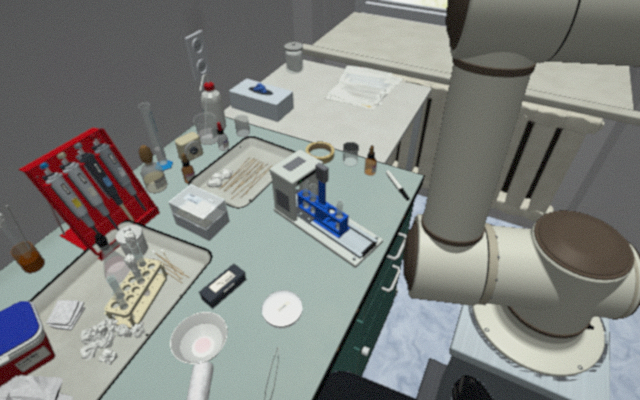

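View pics/side0.png

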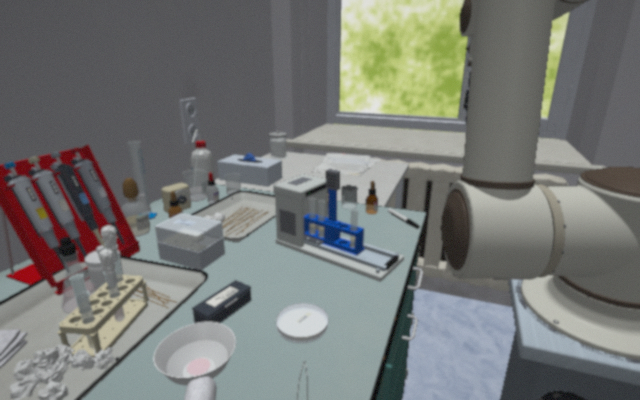

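View pics/wrist0.png

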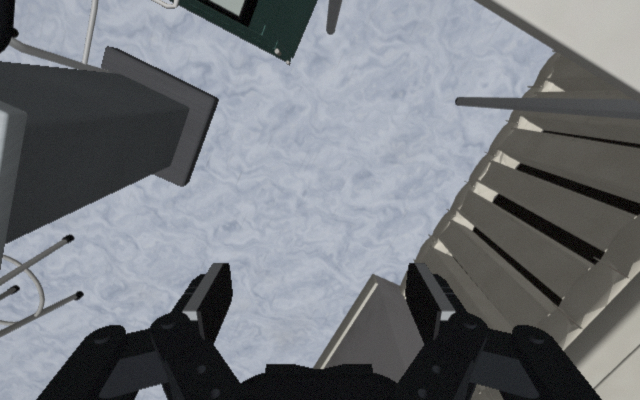

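The scene view shows the reader with the blue rack around pixel (325,210), the hood at about (295,180), the front stop near (365,245) and the grip near (322,172). The wrist camera sees only floor. I'll zoom in next.

```bash
python3 - <<'E'
import cv2
a=cv2.imread("pics/scene0.png")[130:280,250:450]; cv2.imwrite("pics/sc_z.png",cv2.resize(a,(800,600),interpolation=cv2.INTER_CUBIC))
a=cv2.imread("pics/side0.png")[150:290,250:437]; cv2.imwrite("pics/si_z.png",cv2.resize(a,None,fx=4,fy=4,interpolation=cv2.INTER_CUBIC))
E
```

```text
(no output)
```

View pics/sc_z.png

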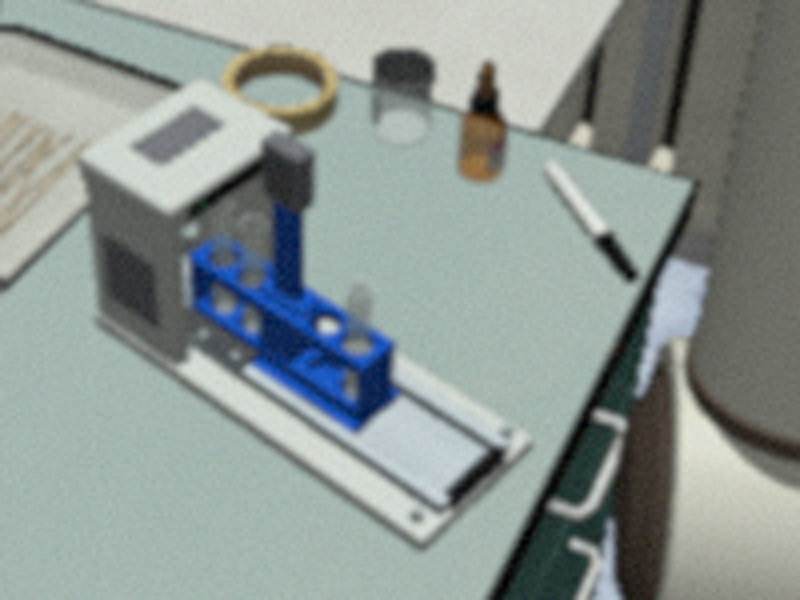

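View pics/si_z.png

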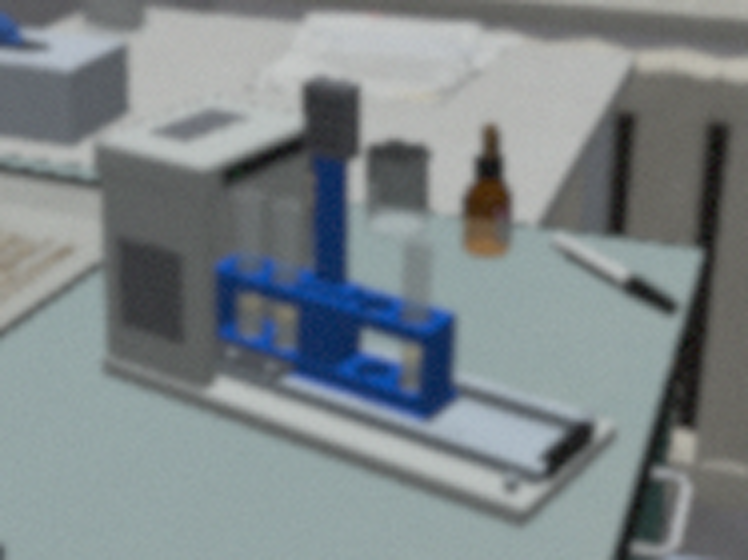

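```bash
cat > h.py <<'E'
import numpy as np
C={"scene":([[409.3,0,319.6],[0,409.3,193.5],[0,0,1]],[[-0.8912,-0.3021,0.3383,0.204],[-0.4535,0.6042,-0.6552,0.656],[-0.0065,-0.7374,-0.6754,0.8238]]),
"side":([[384.3,0,325.8],[0,384.3,197.1],[0,0,1]],[[-0.9416,-0.1241,0.3131,0.2882],[-0.3367,0.3291,-0.8822,0.7539],[0.0064,-0.9361,-0.3517,0.4523]])}
def ray(n,u,v,cam=None):
    K,P=map(np.array,C[n]) if cam is None else (cam["intrinsics"],np.array(cam["pose"])[:3])
    d=P[:,:3]@np.linalg.solve(K,[u,v,1]); return P[:,3],d/np.linalg.norm(d)
def plane(n,u,v,z,cam=None):
    o,d=ray(n,u,v,cam); return o+d*(z-o[2])/d[2]
def tri(rays):
    A=sum(np.eye(3)-np.outer(d,d) for o,d in rays); b=sum((np.eye(3)-np.outer(d,d))@o for o,d in rays)
    p=np.linalg.solve(A,b); return p,[np.linalg.norm(np.cross(p-o,d)) for o,d in rays]
E
python3 - <<'E'
from h import *
S=lambda u,v:(250+(u-1.5)/4,130+(v-1.5)/4)
T=lambda u,v:(250+(u-1.5)/4,150+(v-1.5)/4)
pr=lambda n,x:print(n,np.round(x,4))
def t(n,a,b):
    p,e=tri([ray("scene",*S(*a)),ray("side",*T(*b))]); print(n,np.round(p,4),np.round(e,4))
t("grip centre",(288,172),(331,119))
t("grip top front corner-ish",(297,212),(331,158))
t("hood front left top",(175,215),(218,163))
t("hood rear left top",(82,160),(100,145))
t("base front left",(422,540),(520,515))
t("base front right",(530,445),(613,428))
t("stop left",(448,495),(545,465))
t("stop right",(500,452),(592,425))
a=plane("scene",*S(422,548),0);b=plane("scene",*S(532,448),0);c=plane("scene",*S(97,322),0)
pr("A",a);pr("B",b);pr("C",c);print(np.linalg.norm(a-b),np.linalg.norm(a-c),np.arctan2(*(c-a)[1::-1]))
a2=plane("side",*T(520,522),0);b2=plane("side",*T(615,435),0);c2=plane("side",*T(105,372),0)
pr("A",a2);pr("B",b2);pr("C",c2);print(np.linalg.norm(a2-b2),np.linalg.norm(a2-c2),np.arctan2(*(c2-a2)[1::-1]))
h1=plane("scene",*S(175,215),.158);h2=plane("scene",*S(82,160),.158);h3=plane("scene",*S(290,128),.158)
pr("h",[h1,h2,h3]);print(np.linalg.norm(h1-h2),np.linalg.norm(h1-h3),np.arctan2(*(h2-h1)[1::-1]))
E
```

```text
grip centre [ 0.5538 -0.0354  0.183 ] [0.001 0.001]
grip top front corner-ish [ 0.5466 -0.0258  0.1624] [0.0026 0.0026]
hood front left top [0.6039 0.0153 0.1675] [0.0025 0.0025]
hood rear left top [ 0.6912 -0.0146  0.1575] [0.0017 0.0017]
base front left [0.4144 0.0584 0.0085] [0.0009 0.0009]
base front right [ 0.3811 -0.0383  0.0157] [0.0003 0.0003]
stop left [0.4085 0.0316 0.0254] [0.0018 0.0018]
stop right [ 0.3911 -0.0112  0.0306] [0.0019 0.0019]
A [0.4151 0.0577 0.    ]
B [ 0.3827 -0.05    0.    ]
C [ 0.7016 -0.0221  0.    ]
0.11246660817774382 0.2973743194364937 -0.27163521575346167
A [0.4145 0.052  0.    ]
B [ 0.3817 -0.0587  0.    ]
C [ 0.6988 -0.0264  0.    ]
0.11544270525474405 0.2949430582859056 -0.2689163724533533
h [[ 0.6124  0.0061  0.158 ]
 [ 0.6928 -0.014   0.158 ]
 [ 0.5879 -0.1036  0.158 ]]
0.0828009995485057 0.11235100927638213 -0.24534908287486343
```

```bash
cat >> h.py <<'E'
from scipy.spatial.transform import Rotation as Ro
def goal(p,yaw,flip=False):
    """offset & rotation fractions from present pose to TCP p, tool x along yaw"""
    from station import get_state
    s=get_state(); q=s["eef_rot"]; R=Ro.from_quat([q[1],q[2],q[3],q[0]])
    c,si=np.cos(yaw),np.sin(yaw); f=-1 if flip else 1
    G=Ro.from_matrix(np.array([[f*c,f*si,0],[0,0,-1],[-f*si,f*c,0]]).T)
    off=R.inv().apply(np.array(p)-s["eef_pos"]); rv=(R.inv()*G).as_rotvec()/(np.pi/2)
    print("flip",flip,"off",np.round(off,4),"rot",np.round(rv,4),"dist",round(float(np.linalg.norm(off)),3))
    return R
E
python3 - <<'E'
from h import *
R=goal([.554,-.037,.30],-.27); print(np.round(R.as_matrix(),3)); goal([.554,-.037,.30],-.27,True)
E
```

```text
flip False off [-0.4809 -0.0812 -0.2973] rot [ 2.0000e-04 -1.5373e+00 -7.0000e-04] dist 0.571
[[-0.897 -0.     0.441]
 [-0.441  0.001 -0.897]
 [-0.    -1.    -0.001]]
flip True off [-0.4809 -0.0812 -0.2973] rot [5.000e-04 4.627e-01 1.000e-04] dist 0.571
```

```bash
R='{"hand":1,"offset":[-0.2,-0.08,-0.12],"rotation":[0,0.2,0]}'; python3 -m crank '[{"hand":1,"offset":[-0.02,-0.04,-0.01],"rotation":[0,0.05,0]},{"hand":1,"offset":[-0.06,-0.07,-0.03],"rotation":[0,0.1,0]},{"hand":1,"offset":[-0.1,-0.09,-0.06],"rotation":[0,0.2,0]},{"hand":1,"offset":[-0.14,-0.09,-0.08],"rotation":[0,0.25,0]},{"hand":1,"offset":[-0.18,-0.09,-0.1],"rotation":[0,0.3,0]}]'; python3 -c "
from h import *
goal([.554,-.037,.31],-.27,True)"
```

```text
time: 0.65
eef_pos: [0.3716, -0.3453, 0.3095]
eef_rot: [0.006, -0.007, -0.707, 0.707]
ft_force: [1.6, -0.6, 0.6]
grip_width: 1.0
flip True off [-0.1765 -0.0005 -0.3117] rot [-1.000e-04  1.598e-01 -4.000e-04] dist 0.358
```

```bash
python3 -m crank '[{"hand":1,"offset":[-0.02,0,-0.04],"rotation":[0,0.05,0]},{"hand":1,"offset":[-0.04,0,-0.08],"rotation":[0,0.1,0]},{"hand":1,"offset":[-0.07,0,-0.12],"rotation":[0,0.16,0]},{"hand":1,"offset":[-0.1,0,-0.16],"rotation":[0,0.16,0]},{"hand":1,"offset":[-0.12,0,-0.2],"rotation":[0,0.16,0]}]'; python3 -c "
from h import *
goal([.554,-.037,.31],-.27,True)"
```

```text
time: 1.15
eef_pos: [0.4966, -0.1456, 0.3092]
eef_rot: [-0.095, 0.095, 0.701, -0.701]
ft_force: [-0.0, -0.9, 0.7]
grip_width: 0.998
flip True off [-0.0263 -0.0008 -0.12  ] rot [ 0.0001 -0.0002 -0.0003] dist 0.123
```

```bash
python3 -m crank '[{"hand":1,"offset":[-0.01,0,-0.04],"rotation":[0,0,0]},{"hand":1,"offset":[-0.02,0,-0.08],"rotation":[0,0,0]},{"hand":1,"offset":[-0.026,0,-0.11],"rotation":[0,0,0]},{"hand":1,"offset":[-0.026,0,-0.12],"rotation":[0,0,0]},{"hand":1,"offset":[-0.026,0,-0.12],"rotation":[0,0,0]}]'; python3 - <<'E'
from h import *
from station import *
import cv2
goal([.554,-.037,.31],-.27,True)
print(get_state()["joint_positions"])
for n in ["wrist","scene","side"]:
    c=read_camera(n); cv2.imwrite(f"pics/{n}1.png",c["frame"][:,:,::-1])
    if n=="wrist": np.savez("w1.npz",intrinsics=c["intrinsics"],pose=c["pose"]); print(c["pose"])
E
```

```text
time: 1.65
eef_pos: [0.5538, -0.0359, 0.3089]
eef_rot: [-0.095, 0.095, 0.701, -0.701]
ft_force: [1.1, -0.1, 0.1]
grip_width: 1.001
flip True off [-0.0005 -0.0011  0.001 ] rot [0.     0.001  0.0001] dist 0.002
[-2.03641396e-01  9.48115401e-02  1.32052065e+00  9.07951841e-05
  1.72647802e+00  1.63555161e+00]
[[-0.26644074 -0.91021524 -0.31704502  0.63491905]
 [-0.96385012  0.25109929  0.08911838 -0.05864354]
 [-0.00150712  0.32932865 -0.94421416  0.46376678]
 [ 0.          0.          0.          1.        ]]
```

View pics/wrist1.png

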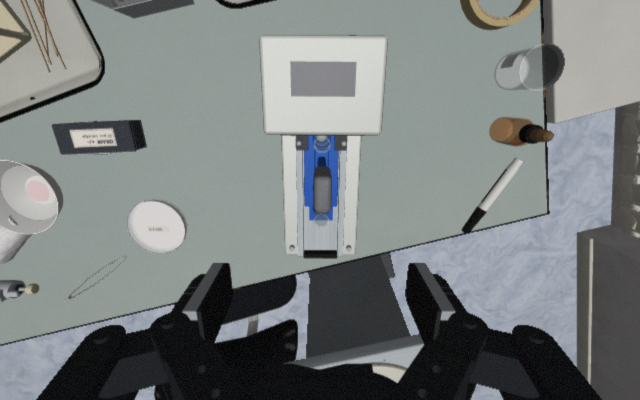

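View pics/scene1.png

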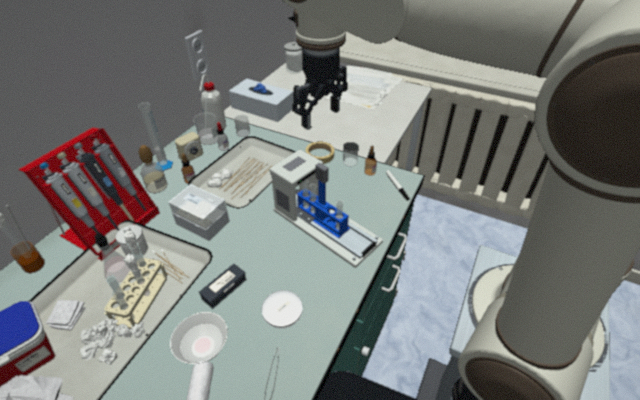

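The wrist view is clear: hood (262-386, 37-135), grip block at about (322,190) and front stop (303-337, 253). I'll zoom in to measure yaw and centre line.

```bash
python3 - <<'E'
import cv2
a=cv2.imread("pics/wrist1.png")[120:270,260:390]; cv2.imwrite("pics/w1_z.png",cv2.resize(a,None,fx=4,fy=4,interpolation=cv2.INTER_CUBIC))
E
```

```text
(no output)
```

View pics/w1_z.png

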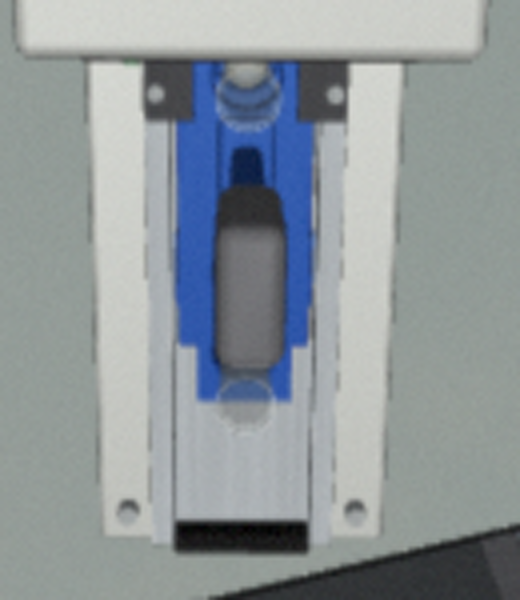

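```bash
python3 - <<'E'
from h import *
c=dict(np.load("w1.npz"))
W=lambda u,v,z:plane(0,260+(u-1.5)/4,120+(v-1.5)/4,z,c)
full=lambda u,v,z:plane(0,u,v,z,c)
pts={"stopL":W(175,520,.027),"stopR":W(308,520,.027),"baseFL":W(105,535,.012),"baseFR":W(383,535,.012),
"gripF L":W(219,366,.204),"gripF R":W(285,366,.204),"gripR L":W(218,226,.204),"gripR R":W(286,226,.204),
"footL":W(178,345,.021),"footR":W(311,345,.021),"hoodFL":full(264.5,132,.158),"hoodFR":full(381,134,.158),"hoodRL":full(261,38,.158),"hoodRR":full(386,37.5,.158),"lipL":W(145,121,.025),"lipR":W(348,121,.025)}
for k,v in pts.items(): print(k,np.round(v,4))
d=lambda a,b:(pts[b]-pts[a])
m=lambda a,b:(pts[a]+pts[b])/2
for a,b in [("stopR","stopL"),("baseFR","baseFL"),("hoodFR","hoodFL"),("hoodRR","hoodRL"),("footR","footL"),("gripF R","gripF L")]:
    v=d(a,b); print(a,b,"len",round(np.linalg.norm(v),4),"yaw",round(np.arctan2(v[1],v[0])-np.pi/2,4))
v=m("hoodRL","hoodRR")-m("hoodFL","hoodFR");print("hood depth",np.linalg.norm(v),"yaw",np.arctan2(v[1],v[0]))
v=m("hoodRL","hoodRR")-m("stopL","stopR");print("stop-hoodrear",np.linalg.norm(v),"yaw",np.arctan2(v[1],v[0]))
v=m("gripR L","gripR R")-m("gripF L","gripF R");print("grip",np.linalg.norm(v),"yaw",np.arctan2(v[1],v[0]))
g=(m("gripR L","gripR R")+m("gripF L","gripF R"))/2
yaw=np.arctan2(v[1],v[0])
for y in (-.27,-.264,-.28):
    ex=np.array([np.cos(y),np.sin(y),0]);ey=np.array([-np.sin(y),np.cos(y),0])
    o=m("stopL","stopR")+.155*ex
    print(y,"origin",np.round(o,4),{k:(round((q-o)@ex,4),round((q-o)@ey,4)) for k,q in dict(grip=g,foot=m("footL","footR"),hoodF=m("hoodFL","hoodFR"),hoodR=m("hoodRL","hoodRR"),lip=m("lipL","lipR")).items()})
print("grip",np.round(g,4))
E
```

```text
stopL [0.4163 0.0275 0.027 ]
stopR [ 0.4022 -0.0235  0.027 ]
baseFL [0.4098 0.0603 0.012 ]
baseFR [ 0.3793 -0.0504  0.012 ]
gripF L [ 0.5396 -0.028   0.204 ]
gripF R [ 0.5357 -0.0424  0.204 ]
gripR L [ 0.5711 -0.0366  0.204 ]
gripR R [ 0.5671 -0.0509  0.204 ]
footL [0.485  0.0064 0.021 ]
footR [ 0.4714 -0.0427  0.021 ]
hoodFL [0.6153 0.002  0.158 ]
hoodFR [ 0.5832 -0.1072  0.158 ]
hoodRL [ 0.6939 -0.0215  0.158 ]
hoodRR [ 0.6647 -0.1285  0.158 ]
lipL [ 0.5711 -0.0068  0.025 ]
lipR [ 0.5518 -0.0766  0.025 ]
stopR stopL len 0.0529 yaw -0.2689
baseFR baseFL len 0.1148 yaw -0.2689
hoodFR hoodFL len 0.1138 yaw -0.2864
hoodRR hoodRL len 0.1109 yaw -0.2664
footR footL len 0.0509 yaw -0.2691
gripF R gripF L len 0.0149 yaw -0.2691
hood depth 0.08309974676257892 yaw -0.2723260964947284
stop-hoodrear 0.3098407518528117 yaw -0.27770092511003236
grip 0.03257233004838113 yaw -0.26531992546869754
-0.27 origin [ 0.5586 -0.0393  0.027 ] {'grip': (np.float64(-0.005), np.float64(-0.0015)), 'foot': (np.float64(-0.0831), np.float64(-0.001)), 'hoodF': (np.float64(0.0427), np.float64(-0.002)), 'hoodR': (np.float64(0.1258), np.float64(-0.0022)), 'lip': (np.float64(0.0034), np.float64(-0.0015))}
-0.264 origin [ 0.5589 -0.0384  0.027 ] {'grip': (np.float64(-0.005), np.float64(-0.0024)), 'foot': (np.float64(-0.0832), np.float64(-0.0015)), 'hoodF': (np.float64(0.0427), np.float64(-0.0032)), 'hoodR': (np.float64(0.1258), np.float64(-0.0038)), 'lip': (np.float64(0.0033), np.float64(-0.0024))}
-0.28 origin [ 0.5582 -0.0408  0.027 ] {'grip': (np.float64(-0.005), np.float64(-0.0)), 'foot': (np.float64(-0.0831), np.float64(-0.0003)), 'hoodF': (np.float64(0.0427), np.float64(0.0)), 'hoodR': (np.float64(0.1258), np.float64(0.0006)), 'lip': (np.float64(0.0034), np.float64(0.0001))}
grip [ 0.5534 -0.0395  0.204 ]
```

```bash
python3 -c "
from h import *
goal([.5532,-.0388,.174],-.27,True)"
```

```text
flip True off [-1.000e-04  1.352e-01  8.000e-04] rot [-0.0001 -0.0008 -0.0003] dist 0.135
```

```bash
python3 -m crank '[{"hand":1,"offset":[0,0.03,0.001],"rotation":[0,0,0]},{"hand":1,"offset":[0,0.05,0.001],"rotation":[0,0,0]},{"hand":1,"offset":[0,0.06,0.001],"rotation":[0,0,0]},{"hand":1,"offset":[0,0.06,0.001],"rotation":[0,0,0]},{"hand":1,"offset":[0,0.06,0.001],"rotation":[0,0,0]}]'; python3 - <<'E'
from h import *
from station import *
import cv2
c=read_camera("wrist"); s=get_state(); print(s["eef_pos"])
cv2.imwrite("pics/wrist2.png",c["frame"][:,:,::-1]); np.savez("w2.npz",intrinsics=c["intrinsics"],pose=c["pose"]); print(c["pose"])
cv2.imwrite("pics/w2_z.png",cv2.resize(c["frame"][100:300,220:420,::-1],None,fx=3,fy=3,interpolation=cv2.INTER_CUBIC))
goal([.5532,-.0388,.174],-.27,True)
E
```

```text
time: 2.3
eef_pos: [0.5532, -0.0394, 0.2503]
eef_rot: [0.095, -0.096, -0.7, 0.701]
ft_force: [0.6, -0.1, 0.8]
grip_width: 1.001
[ 0.55335793 -0.03930126  0.25050924]
[[-0.26979735 -0.90987963 -0.31516417  0.63400644]
 [-0.96291628  0.2545035   0.08955557 -0.06233964]
 [-0.0012744   0.32763856 -0.94480228  0.40535713]
 [ 0.          0.          0.          1.        ]]
flip True off [ 0.0004  0.0765 -0.0005] rot [-0.0001 -0.0011 -0.0013] dist 0.077
```

View pics/w2_z.png

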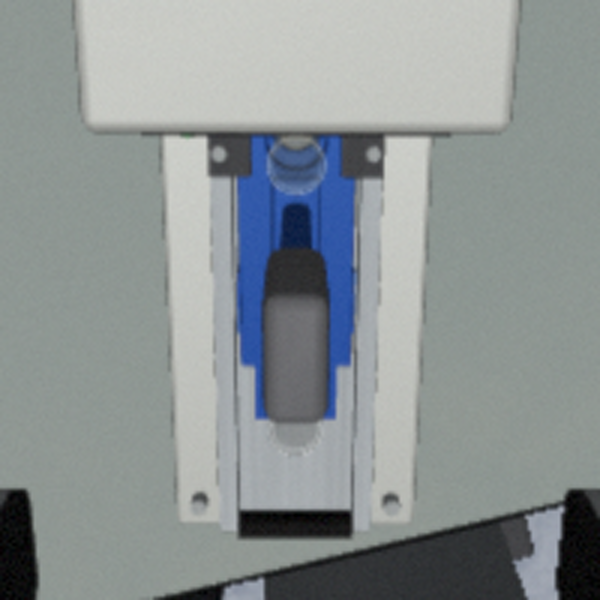

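The grip is centred in the jaws: its mid column is 318, and the finger tips average 320. It lies at (.554, -.040), matching the TCP. Now I'll descend.

```bash
python3 -m crank '[{"hand":1,"offset":[0,0.03,0],"rotation":[0,0,0]},{"hand":1,"offset":[0,0.055,0],"rotation":[0,0,0]},{"hand":1,"offset":[0,0.07,0],"rotation":[0,0,0]},{"hand":1,"offset":[0,0.0765,0],"rotation":[0,0,0]},{"hand":1,"offset":[0,0.0765,0],"rotation":[0,0,0]}]'; python3 - <<'E'
from h import *
from station import *
import cv2
c=read_camera("side"); s=get_state(); print(s["eef_pos"],s["ft_force"])
cv2.imwrite("pics/side3.png",cv2.resize(c["frame"][110:290,230:470,::-1],None,fx=3,fy=3,interpolation=cv2.INTER_CUBIC))
goal([.5537,-.0395,.174],-.27,True)
E
```

```text
time: 2.85
eef_pos: [0.5536, -0.0394, 0.1742]
eef_rot: [0.095, -0.096, -0.7, 0.701]
ft_force: [1.1, 0.9, -0.3]
grip_width: 1.0
[ 0.55388379 -0.0394268   0.17491128] [ 0.14451538 -0.00918361 -0.49126756]
flip True off [0.0002 0.0009 0.0001] rot [-0.     -0.001  -0.0019] dist 0.001
```

View pics/side3.png

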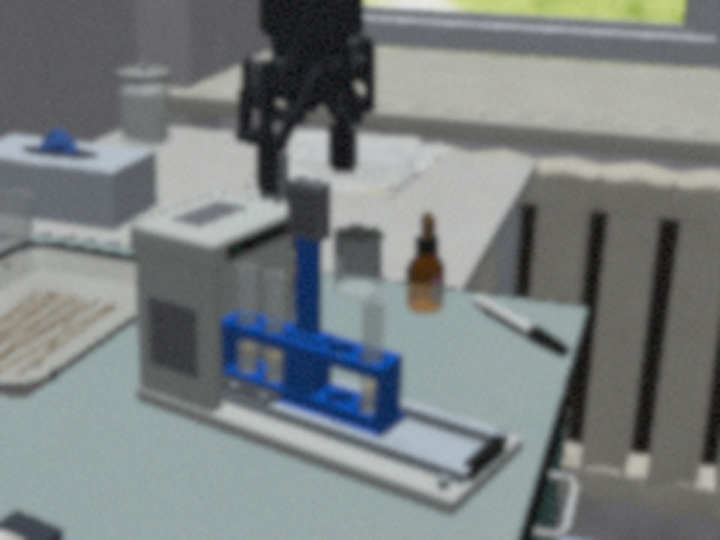

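```bash
python3 - <<'E'
from h import *
from station import *
import cv2
c=read_camera("side"); P=np.linalg.inv(c["pose"]); print(np.round(c["pose"],3).tolist())
def pj(p,c):
    q=np.linalg.inv(c["pose"])@np.append(p,1); q=c["intrinsics"]@q[:3]; return q[:2]/q[2]
g=np.array([.5538,-.0394,0]); ey=np.array([.267,.964,0])
for n in("side","scene"):
    c=read_camera(n); cv2.imwrite(f"pics/{n}4.png",c["frame"][:,:,::-1])
    for z in (.158,.176,.204): print(n,z,[np.round(pj(g+[0,0,z]+k*ey,c),1).tolist() for k in (0,.042,-.042)])
cv2.imwrite("pics/scene4z.png",cv2.resize(c["frame"][70:280,230:470,::-1],None,fx=2.8,fy=2.8,interpolation=cv2.INTER_CUBIC))
print(get_state()["eef_pos"])
E
```

```text
[[-0.942, -0.124, 0.313, 0.288], [-0.337, 0.329, -0.882, 0.754], [0.006, -0.936, -0.352, 0.452], [0.0, 0.0, 0.0, 1.0]]
side 0.158 [[332.4, 189.1], [321.7, 194.2], [342.3, 184.4]]
side 0.176 [[332.5, 181.7], [321.8, 186.5], [342.4, 177.2]]
side 0.204 [[332.6, 169.9], [321.8, 174.4], [342.7, 165.8]]
scene 0.158 [[322.8, 179.6], [311.3, 187.9], [333.8, 171.7]]
scene 0.176 [[322.8, 174.1], [311.1, 182.3], [333.9, 166.1]]
scene 0.204 [[322.8, 165.2], [310.9, 173.4], [334.1, 157.3]]
[ 0.55399314 -0.03944316  0.17515353]
```

View pics/scene4z.png

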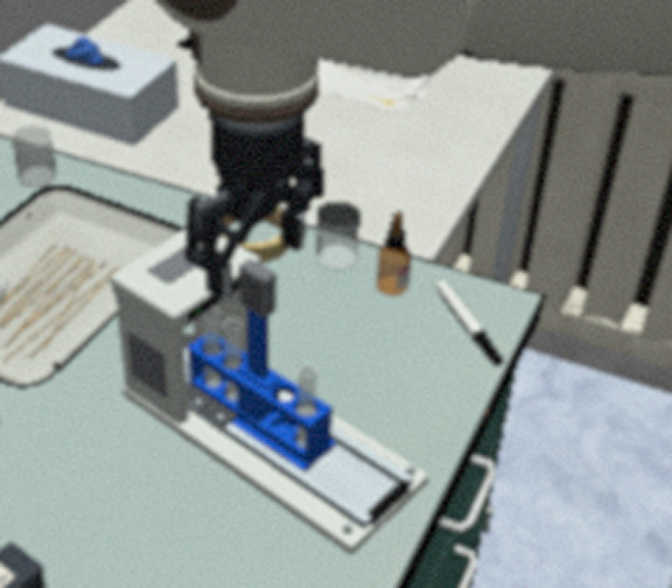

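```bash
python3 - <<'E'
from h import *
for n,a,b in [("near tip",(309.3,173.6),(320,174)),("far tip",(334.3,157.5),(344.3,166))]:
    p,e=tri([ray("scene",*a),ray("side",*b)]); print(n,np.round(p,4),np.round(e,4))
import cv2
a=cv2.imread("pics/scene4.png")[120:210,280:370]; b=cv2.imread("pics/side4.png")[120:210,280:370]
cv2.imwrite("pics/tips.png",cv2.resize(np.hstack([a,b]),None,fx=4.4,fy=4.4,interpolation=cv2.INTER_CUBIC))
E
```

```text
near tip [0.5674 0.005  0.2055] [0.0003 0.0003]
far tip [ 0.5397 -0.0784  0.2046] [0.0016 0.0016]
```

View pics/tips.png

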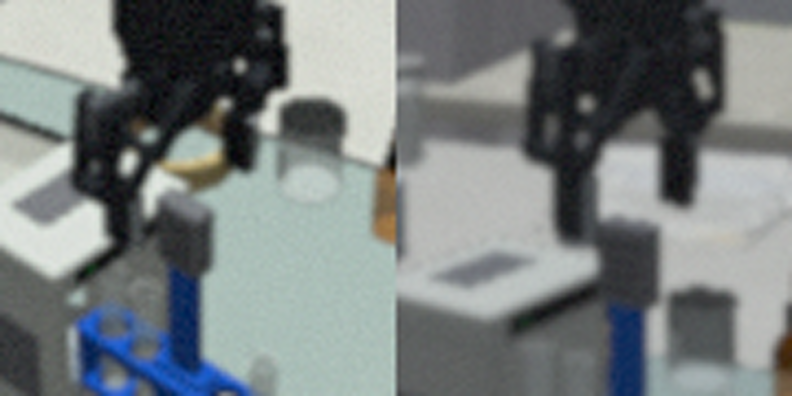

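The two-view triangulation puts the open tips at z≈0.205, about 28 mm higher than the stated geometry implies. The wrist view agrees. Before gripping I'll raise the arm and nearly shut the jaws in free air, to see where the tips stand when closed.

```bash
python3 -m crank '[{"hand":1,"offset":[0,-0.03,0],"rotation":[0,0,0]},{"hand":1,"offset":[0,-0.06,0],"rotation":[0,0,0]},{"hand":-0.6,"offset":[0,-0.08,0],"rotation":[0,0,0]},{"hand":-0.6,"offset":[0,-0.08,0],"rotation":[0,0,0]},{"hand":-0.6,"offset":[0,-0.08,0],"rotation":[0,0,0]}]';python3 -m crank '[{"hand":-0.6,"offset":[0,0,0],"rotation":[0,0,0]},{"hand":-0.6,"offset":[0,0,0],"rotation":[0,0,0]},{"hand":-0.6,"offset":[0,0,0],"rotation":[0,0,0]},{"hand":-0.6,"offset":[0,0,0],"rotation":[0,0,0]},{"hand":-0.6,"offset":[0,0,0],"rotation":[0,0,0]}]'; python3 - <<'E'
from h import *
from station import *
import cv2
s=get_state(); print(s["eef_pos"],s["grip_width"])
I=[]
for n in("scene","side"):
    c=read_camera(n); cv2.imwrite(f"pics/{n}5.png",c["frame"][:,:,::-1]); I.append(c["frame"][90:190,280:370,::-1])
cv2.imwrite("pics/tips5.png",cv2.resize(np.hstack(I),None,fx=4.4,fy=4.4,interpolation=cv2.INTER_CUBIC))
c=read_camera("wrist");cv2.imwrite("pics/wrist5.png",c["frame"][:,:,::-1]); np.savez("w5.npz",intrinsics=c["intrinsics"],pose=c["pose"]);print(c["pose"])
E
```

```text
time: 3.55
eef_pos: [0.5538, -0.0394, 0.2556]
eef_rot: [0.094, -0.097, -0.7, 0.701]
ft_force: [-0.2, -1.0, -0.2]
grip_width: 0.515
time: 4.05
eef_pos: [0.5538, -0.0394, 0.2554]
eef_rot: [0.094, -0.097, -0.7, 0.701]
ft_force: [-0.1, -0.5, 0.9]
grip_width: 0.203
[ 0.55380751 -0.03937454  0.25540379] 0.2031047493349975
[[-0.26953657 -0.91093589 -0.31232331  0.63416142]
 [-0.96298902  0.25446912  0.08886852 -0.06217401]
 [-0.00147689  0.32471723 -0.94580999  0.41085327]
 [ 0.          0.          0.          1.        ]]
```

View pics/tips5.png

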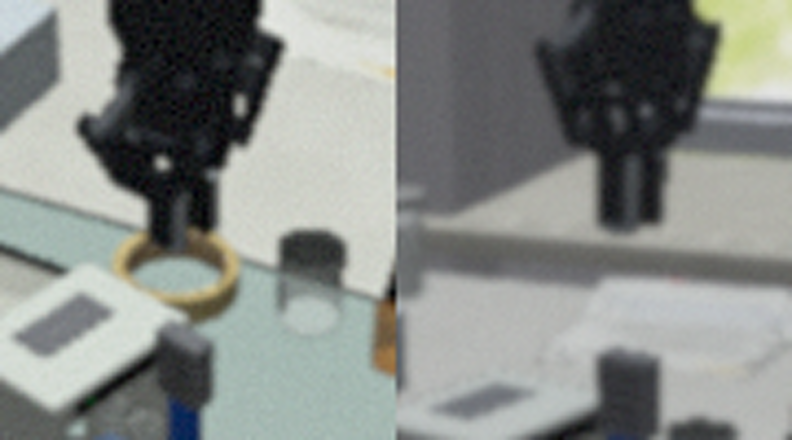

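View pics/wrist5.png

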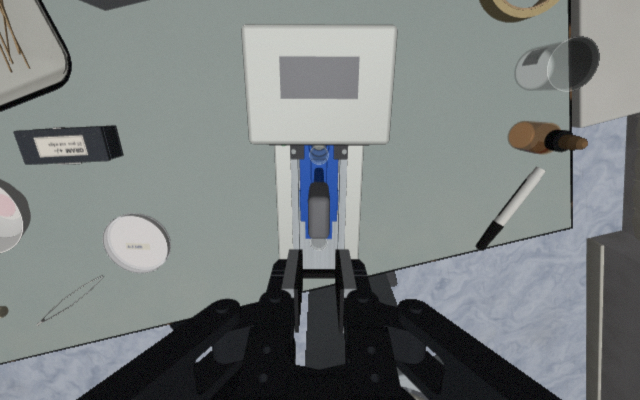

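```bash
python3 - <<'E'
from h import *
for n,a,b in [("near tip",(319.1,145.7),(330.9,141.8)),("far tip",(326.6,142),(338.0,140.5))]:
    p,e=tri([ray("scene",*a),ray("side",*b)]); print(n,np.round(p,4),np.round(e,4))
E
```

```text
near tip [ 0.5539 -0.0229  0.2721] [0.0008 0.0008]
far tip [ 0.545  -0.0444  0.2714] [0.0011 0.0011]
```

Shut to 17 mm, the tips stand at z=0.272 with the TCP at 0.255. That is 17 mm behind the TCP, where the sheet says 11 mm ahead, and three views agree. So the TCP has to go about 28 mm lower than the sheet says, to z≈0.147, which leaves the body still 30 mm above the grip top. Reopening and descending.

```bash
python3 -m crank '[{"hand":1,"offset":[0,0,0],"rotation":[0,0,0]},{"hand":1,"offset":[0,0,0],"rotation":[0,0,0]},{"hand":1,"offset":[0,0,0],"rotation":[0,0,0]},{"hand":1,"offset":[0,0,0],"rotation":[0,0,0]},{"hand":1,"offset":[0,0,0],"rotation":[0,0,0]}]'; python3 -m crank '[{"hand":1,"offset":[0,0.02,0],"rotation":[0,0,0]},{"hand":1,"offset":[0,0.04,0],"rotation":[0,0,0]},{"hand":1,"offset":[0,0.06,0],"rotation":[0,0,0]},{"hand":1,"offset":[0,0.075,0],"rotation":[0,0,0]},{"hand":1,"offset":[0,0.08,0],"rotation":[0,0,0]}]'; python3 -c "
from h import *
goal([.554,-.0397,.147],-.27,True)"
```

```text
time: 4.7
eef_pos: [0.5538, -0.0394, 0.2556]
eef_rot: [0.094, -0.097, -0.7, 0.701]
ft_force: [-1.1, 0.2, -0.0]
grip_width: 0.997
time: 5.2
eef_pos: [0.5537, -0.0394, 0.1741]
eef_rot: [0.095, -0.097, -0.7, 0.701]
ft_force: [-0.2, -0.0, 1.5]
grip_width: 1.0
flip True off [-0.0003  0.0271  0.0002] rot [-0.     -0.001  -0.0018] dist 0.027
```

```bash
python3 -m crank '[{"hand":1,"offset":[0,0.01,0],"rotation":[0,0,0]},{"hand":1,"offset":[0,0.02,0],"rotation":[0,0,0]},{"hand":1,"offset":[0,0.027,0],"rotation":[0,0,0]},{"hand":1,"offset":[0,0.027,0],"rotation":[0,0,0]},{"hand":1,"offset":[0,0.027,0],"rotation":[0,0,0]}]'; python3 - <<'E'
from h import *
from station import *
import cv2
s=get_state(); print(s["eef_pos"],s["ft_force"])
I=[]
for n in("scene","side"):
    c=read_camera(n); I.append(c["frame"][120:210,280:370,::-1])
cv2.imwrite("pics/tips6.png",cv2.resize(np.hstack(I),None,fx=4.4,fy=4.4,interpolation=cv2.INTER_CUBIC))
E
```

```text
time: 5.7
eef_pos: [0.5539, -0.0394, 0.1473]
eef_rot: [0.095, -0.097, -0.7, 0.701]
ft_force: [0.7, 0.9, -0.0]
grip_width: 1.004
[ 0.55390279 -0.03944586  0.14729693] [ 0.67478696  0.90409257 -0.00141728]
```

View pics/tips6.png

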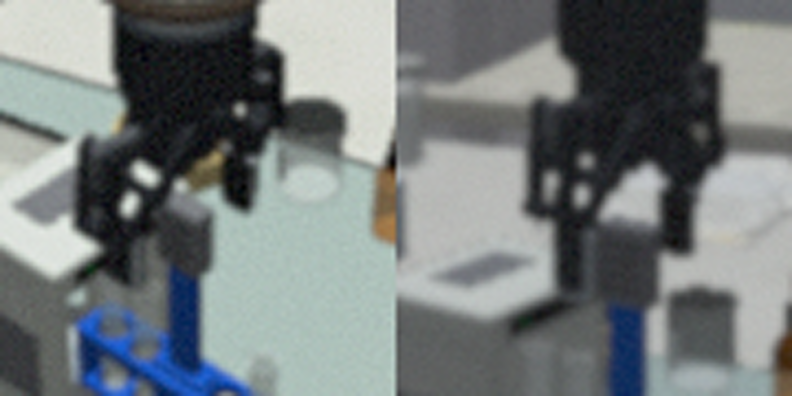

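The fingers now straddle the grip block. Near tip is at about (127,275) in the left panel, beside the block. Closing.

```bash
for i in 1 2; do python3 -m crank '[{"hand":-1,"offset":[0,0,0],"rotation":[0,0,0]},{"hand":-1,"offset":[0,0,0],"rotation":[0,0,0]},{"hand":-1,"offset":[0,0,0],"rotation":[0,0,0]},{"hand":-1,"offset":[0,0,0],"rotation":[0,0,0]},{"hand":-1,"offset":[0,0,0],"rotation":[0,0,0]}]'; done; python3 - <<'E'
from h import *
from station import *
import cv2
s=get_state(); print(s["eef_pos"],s["ft_force"],s["moment"])
I=[]
for n in("scene","side"):
    c=read_camera(n); I.append(c["frame"][120:230,280:370,::-1])
cv2.imwrite("pics/tips7.png",cv2.resize(np.hstack(I),None,fx=4.4,fy=4.4,interpolation=cv2.INTER_CUBIC))
goal([.554-.076*.9632,-.0394+.076*.2687,.147],-.27,True)
E
```

```text
time: 6.3
eef_pos: [0.5541, -0.0394, 0.1478]
eef_rot: [0.094, -0.097, -0.7, 0.701]
ft_force: [-1.0, 0.1, -1.8]
grip_width: 0.178
time: 6.8
eef_pos: [0.5541, -0.0394, 0.1477]
eef_rot: [0.094, -0.097, -0.7, 0.701]
ft_force: [0.5, -0.1, 0.8]
grip_width: 0.18
[ 0.5540744  -0.0394366   0.14773011] [ 0.50337989 -0.05135323  0.81461327] [ 0.01214688 -0.02402261 -0.01073639]
flip True off [ 0.0761  0.0005 -0.    ] rot [ 0.     -0.001  -0.0025] dist 0.076
```

View pics/tips7.png

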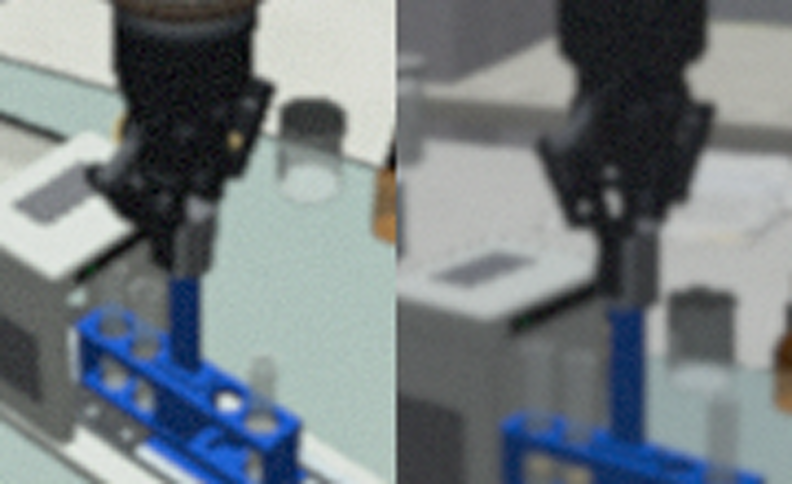

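Gripped at 15.3 mm opening, with no side force. Now I'll draw along tool +x, gently.

```bash
python3 -m crank '[{"hand":-1,"offset":[0.003,0,0],"rotation":[0,0,0]},{"hand":-1,"offset":[0.009,0,0],"rotation":[0,0,0]},{"hand":-1,"offset":[0.016,0,0],"rotation":[0,0,0]},{"hand":-1,"offset":[0.023,0,0],"rotation":[0,0,0]},{"hand":-1,"offset":[0.03,0,0],"rotation":[0,0,0]}]'; python3 -c "
from h import *
from station import *
s=get_state(); print(s['ft_force'],s['moment'],s['grip_width'])
goal([.554-.076*.9632,-.0394+.076*.2687,.1477],-.27,True)"
```

```text
time: 7.4
eef_pos: [0.5245, -0.0312, 0.1477]
eef_rot: [0.094, -0.097, -0.7, 0.701]
ft_force: [1.6, 0.4, 1.2]
grip_width: 0.18
[1.57962806 0.4247013  1.17394779] [-0.0168153  -0.19179561 -0.02779301] 0.1797188051920954
flip True off [ 0.0454 -0.0001 -0.    ] rot [ 0.     -0.001  -0.0026] dist 0.045
```

Moving freely, with forces near zero. Continuing.

```bash
python3 -m crank '[{"hand":-1,"offset":[0.007,0,0],"rotation":[0,0,0]},{"hand":-1,"offset":[0.014,0,0],"rotation":[0,0,0]},{"hand":-1,"offset":[0.021,0,0],"rotation":[0,0,0]},{"hand":-1,"offset":[0.028,0,0],"rotation":[0,0,0]},{"hand":-1,"offset":[0.034,0,0],"rotation":[0,0,0]}]'; python3 - <<'E'
from h import *
from station import *
import cv2
s=get_state(); print(s['ft_force'],s['moment'],s['grip_width'])
goal([.554-.076*.9632,-.0394+.076*.2687,.1477],-.27,True)
I=[]
for n in("scene","side"):
    c=read_camera(n); I.append(c["frame"][150:280,280:400,::-1])
cv2.imwrite("pics/draw8.png",cv2.resize(np.hstack(I),None,fx=3.3,fy=3.3,interpolation=cv2.INTER_CUBIC))
E
```

```text
time: 7.9
eef_pos: [0.4913, -0.0219, 0.1477]
eef_rot: [0.094, -0.097, -0.7, 0.701]
ft_force: [2.3, -0.2, 3.1]
grip_width: 0.179
[ 2.25238572 -0.15884738  3.11657623] [-0.09815465 -0.23297212 -0.01409837] 0.17887107388435414
flip True off [ 0.0109  0.     -0.    ] rot [ 0.     -0.001  -0.0028] dist 0.011
```

View pics/draw8.png

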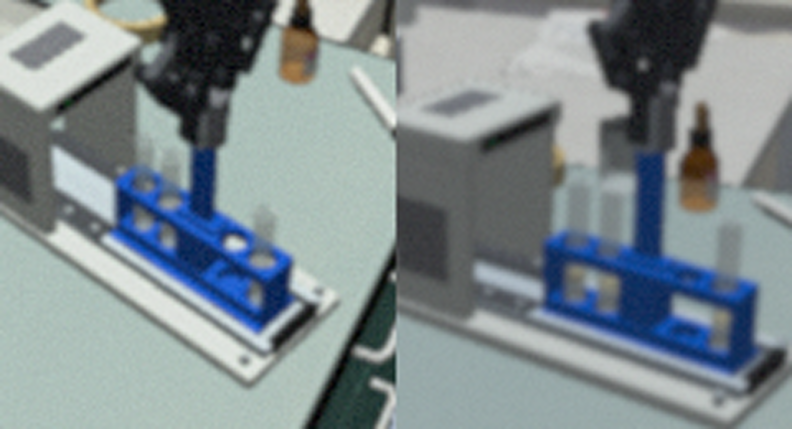

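The rack has followed, tubes are seated, and its foot is about 13 mm from the stop. I'll creep the last stretch.

```bash
python3 -m crank '[{"hand":-1,"offset":[0.003,0,0],"rotation":[0,0,0]},{"hand":-1,"offset":[0.005,0,0],"rotation":[0,0,0]},{"hand":-1,"offset":[0.007,0,0],"rotation":[0,0,0]},{"hand":-1,"offset":[0.009,0,0],"rotation":[0,0,0]},{"hand":-1,"offset":[0.01,0,0],"rotation":[0,0,0]}]';  python3 -c "
from h import *
from station import *
s=get_state(); print(s['ft_force'],s['moment'],s['grip_width'])"; python3 -m crank '[{"hand":-1,"offset":[0.001,0,0],"rotation":[0,0,0]},{"hand":-1,"offset":[0.002,0,0],"rotation":[0,0,0]}]'; python3 -c "
from h import *
from station import *
s=get_state(); print(s['ft_force'],s['moment'],s['grip_width'])"
```

```text
time: 8.5
eef_pos: [0.4813, -0.0191, 0.1477]
eef_rot: [0.094, -0.097, -0.7, 0.701]
ft_force: [1.6, -0.0, 2.6]
grip_width: 0.181
[ 1.64912463 -0.04058292  2.5889914 ] [-0.03592128 -0.25617176  0.01000119] 0.18080649393567946
time: 8.7
eef_pos: [0.4795, -0.0186, 0.1478]
eef_rot: [0.094, -0.097, -0.7, 0.701]
ft_force: [4.2, -1.1, 4.0]
grip_width: 0.177
[ 4.22271879 -1.05361681  3.98253254] [-0.26222245 -0.59153339 -0.04806055] 0.1769347535007233
```

Fx 4.2, Fy -1.1 points along the lane axis after 77.4 mm of draw, so it looks like stop contact. One more small push to confirm, then a look.

```bash
python3 -m crank '[{"hand":-1,"offset":[0.001,0,0],"rotation":[0,0,0]},{"hand":-1,"offset":[0.001,0,0],"rotation":[0,0,0]}]'; python3 - <<'E'
from h import *
from station import *
import cv2
s=get_state(); print(s['ft_force'],s['moment'],s['grip_width'])
I=[]
for n in("scene","side"):
    c=read_camera(n); I.append(c["frame"][150:280,280:400,::-1])
cv2.imwrite("pics/draw9.png",cv2.resize(np.hstack(I),None,fx=3.3,fy=3.3,interpolation=cv2.INTER_CUBIC))
c=read_camera("wrist");cv2.imwrite("pics/wrist9.png",c["frame"][:,:,::-1])
E
```

```text
time: 8.9
eef_pos: [0.4789, -0.0185, 0.1481]
eef_rot: [0.094, -0.098, -0.7, 0.701]
ft_force: [4.9, -1.7, 2.5]
grip_width: 0.187
[ 4.85466871 -1.68990265  2.50770971] [-0.45010014 -1.07702017 -0.0243461 ] 0.18712895836478916
```

View pics/draw9.png

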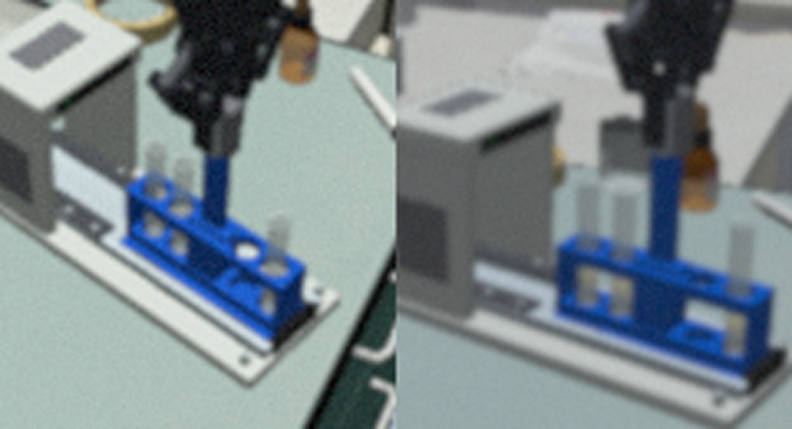

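View pics/wrist9.png

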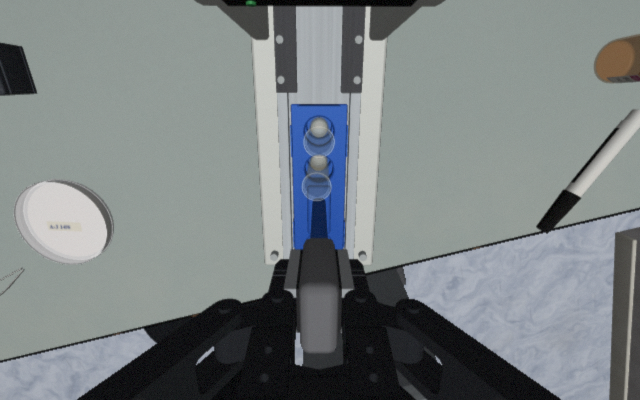

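The rack is against the stop. In the wrist view its foot's rear end (row ~104) is clear of the lips' front ends (row ~93). I'll ease back 2.5 mm to take the load off, then lift a little.

```bash
python3 -m crank '[{"hand":-1,"offset":[-0.001,0,0],"rotation":[0,0,0]},{"hand":-1,"offset":[-0.002,0,0],"rotation":[0,0,0]},{"hand":-1,"offset":[-0.0025,0,0],"rotation":[0,0,0]},{"hand":-1,"offset":[-0.0025,0,0],"rotation":[0,0,0]}]'; python3 -c "
from h import *
from station import *
s=get_state(); print(s['ft_force'],s['moment'],s['grip_width'])
goal([.554-.075*.9632,-.0394+.075*.2687,.2677],-.27,True)"
```

```text
time: 9.45
eef_pos: [0.4811, -0.0191, 0.1477]
eef_rot: [0.094, -0.097, -0.7, 0.701]
ft_force: [-0.4, 0.1, -3.1]
grip_width: 0.178
[-0.40960565  0.05659193 -3.11383758] [0.01592153 0.07854961 0.02325831] 0.17808737856025392
flip True off [-0.0012 -0.1199 -0.    ] rot [ 0.     -0.001  -0.0029] dist 0.12
```

```bash
python3 -m crank '[{"hand":-1,"offset":[0,-0.002,0],"rotation":[0,0,0]},{"hand":-1,"offset":[0,-0.005,0],"rotation":[0,0,0]},{"hand":-1,"offset":[0,-0.009,0],"rotation":[0,0,0]},{"hand":-1,"offset":[0,-0.014,0],"rotation":[0,0,0]},{"hand":-1,"offset":[0,-0.02,0],"rotation":[0,0,0]}]'; python3 - <<'E'
from h import *
from station import *
import cv2
s=get_state(); print(s['ft_force'],s['moment'],s['grip_width'])
I=[]
for n in("scene","side"):
    c=read_camera(n); I.append(c["frame"][150:280,280:400,::-1])
cv2.imwrite("pics/lift10.png",cv2.resize(np.hstack(I),None,fx=3.3,fy=3.3,interpolation=cv2.INTER_CUBIC))
E
```

```text
time: 9.95
eef_pos: [0.481, -0.0191, 0.1683]
eef_rot: [0.094, -0.097, -0.7, 0.701]
ft_force: [0.2, -0.5, -3.5]
grip_width: 0.18
[ 0.19990416 -0.53241441 -3.51800665] [-0.00494912 -0.01380132  0.03406905] 0.18015951899646981
```

View pics/lift10.png

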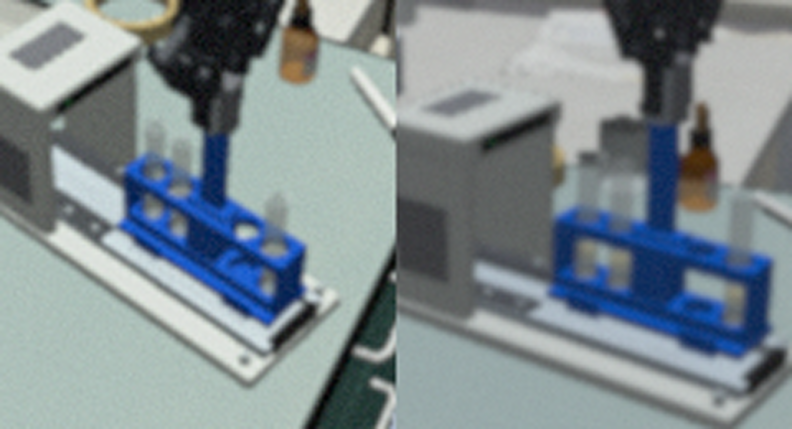

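The rack hangs level about 20 mm up, with the tubes seated and a load of about 3 N. Lifting the remaining 100 mm.

```bash
python3 -m crank '[{"hand":-1,"offset":[0,-0.007,0],"rotation":[0,0,0]},{"hand":-1,"offset":[0,-0.017,0],"rotation":[0,0,0]},{"hand":-1,"offset":[0,-0.029,0],"rotation":[0,0,0]},{"hand":-1,"offset":[0,-0.041,0],"rotation":[0,0,0]},{"hand":-1,"offset":[0,-0.05,0],"rotation":[0,0,0]}]'; python3 -m crank '[{"hand":-1,"offset":[0,-0.011,0],"rotation":[0,0,0]},{"hand":-1,"offset":[0,-0.023,0],"rotation":[0,0,0]},{"hand":-1,"offset":[0,-0.035,0],"rotation":[0,0,0]},{"hand":-1,"offset":[0,-0.045,0],"rotation":[0,0,0]},{"hand":-1,"offset":[0,-0.05,0],"rotation":[0,0,0]}]'; for i in 1 2 3 4 5; do python3 -m crank '[{"hand":-1,"offset":[0,0,0],"rotation":[0,0,0]},{"hand":-1,"offset":[0,0,0],"rotation":[0,0,0]},{"hand":-1,"offset":[0,0,0],"rotation":[0,0,0]},{"hand":-1,"offset":[0,0,0],"rotation":[0,0,0]},{"hand":-1,"offset":[0,0,0],"rotation":[0,0,0]}]'; done;  python3 - <<'E'
from h import *
from station import *
import cv2
s=get_state(); print(s['ft_force'],s['moment'],s['grip_width'],s["qvel"])
I=[]
for n in("scene","side"):
    c=read_camera(n); I.append(c["frame"][110:280,270:410,::-1]); cv2.imwrite(f"pics/{n}11.png",c["frame"][:,:,::-1])
cv2.imwrite("pics/lift11.png",cv2.resize(np.hstack(I),None,fx=2.8,fy=2.8,interpolation=cv2.INTER_CUBIC))
c=read_camera("wrist");cv2.imwrite("pics/wrist11.png",c["frame"][:,:,::-1])
E
```

```text
time: 10.55
eef_pos: [0.4814, -0.0191, 0.2204]
eef_rot: [0.093, -0.098, -0.7, 0.701]
ft_force: [0.0, -0.1, -3.2]
grip_width: 0.178
time: 11.05
eef_pos: [0.4813, -0.0191, 0.2716]
eef_rot: [0.093, -0.099, -0.7, 0.701]
ft_force: [0.3, 0.7, -3.7]
grip_width: 0.18
time: 11.55
eef_pos: [0.4812, -0.0191, 0.2713]
eef_rot: [0.093, -0.098, -0.7, 0.701]
ft_force: [-0.1, 0.2, -3.5]
grip_width: 0.177
time: 12.05
eef_pos: [0.4812, -0.0191, 0.2713]
eef_rot: [0.093, -0.098, -0.7, 0.701]
ft_force: [0.2, 0.3, -3.6]
grip_width: 0.181
time: 12.55
eef_pos: [0.4812, -0.0191, 0.2713]
eef_rot: [0.093, -0.098, -0.7, 0.701]
ft_force: [0.1, -0.0, -3.1]
grip_width: 0.178
time: 13.05
eef_pos: [0.4812, -0.0191, 0.2713]
eef_rot: [0.093, -0.098, -0.7, 0.701]
ft_force: [-0.5, -1.0, -3.0]
grip_width: 0.182
time: 13.55
eef_pos: [0.4812, -0.0191, 0.2713]
eef_rot: [0.093, -0.098, -0.7, 0.701]
ft_force: [-0.6, -0.4, -3.3]
grip_width: 0.182
[-0.64601142 -0.36181507 -3.314721  ] [ 0.02996475 -0.00609607 -0.05932474] 0.18180163330925814 [ 0.00066446 -0.00043373  0.00015558 -0.00011222 -0.00079665  0.00041029]
```

View pics/lift11.png

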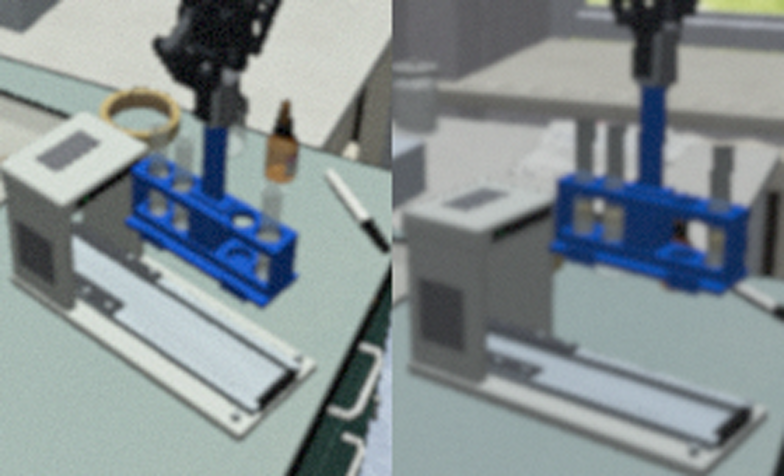

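View pics/wrist11.png

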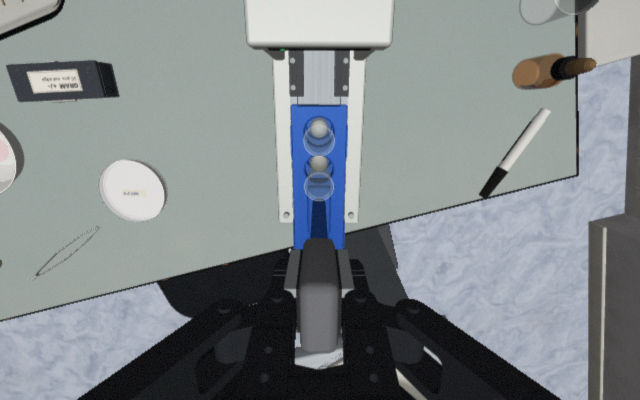

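The rack hangs over the bay, level, with all three tubes seated, and its position in the wrist view is unchanged from before the lift. I'll check the tilt numerically and hand in.

```bash
python3 - <<'E'
from h import *
from station import *
import cv2
s=get_state(); q=s["eef_rot"]; R=Ro.from_quat([q[1],q[2],q[3],q[0]]).as_matrix()
print("tool tilt deg",np.degrees(np.arccos(-R[2,1])),"pos",s["eef_pos"],"rise",s["eef_pos"][2]-.1477)
# bystander shift check: difference of first/last scene pictures, bystander regions
a=cv2.imread("pics/scene0.png").astype(int);b=cv2.imread("pics/scene11.png").astype(int)
for n,(x,y) in dict(petri=(282,309),case=(223,285),beaker=(350,153),dropper=(370,162),marker=(397,184)).items():
    print(n,np.abs(a-b)[y-12:y+12,x-12:x+12].mean().round(1))
print(sign_off())
E
```

```text
tool tilt deg 0.44792965231924625 pos [ 0.48117657 -0.01905428  0.27131135] rise 0.12361134827570691
petri 2.9
case 4.0
beaker 43.7
dropper 4.5
marker 4.1
the job is handed in; nothing more can be done
None
```

I took the rack by its grip, drew it 77 to 78 mm along the lane to the front stop and eased it back about 2.5 mm. I then lifted it straight up 124 mm and held it for 2.5 s. I handed the job in with the rack still in the fingers at 14 s; no verdict is reported.

**Last checks:**
- **Load:** it was steady at 3.0–3.7 N and the grip opening stayed at about 15 mm.
- **Tilt:** the tool was 0.45° off vertical. The rack looked level in the pictures, and its place in the wrist view was the same as before the lift.
- **Tubes:** all three were seated in the final pictures.
- **Bystanders:** the petri dish, slide case, dropper and marker show no change in before/after pictures. That check could not cover the beaker, which the gripper hid in the scene view, so it read as changed. I checked the tape only by eye. The arm touched neither, and no unexpected forces appeared.

**Disagreement with the data sheet:** the fingertips measured about 17 mm behind the reported TCP when nearly shut, where the sheet says 11 mm ahead. Both fixed cameras and the wrist camera agreed on this. I gripped about 28 mm lower than the sheet implies, and the fingers then closed on the grip block as intended.

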